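# Roll the sign-board strips flush under the low shelf

### The arm

A 7-joint arm with a two-finger parallel gripper is mounted at the origin on a cart in front of the work surface, level with it; the furniture and walls round the work are solid. World frame = base frame: x ahead of the robot, y to its left, z up, the work surface at z = 0. Lengths are in m, angles in rad, forces in N, time in s.
With the tool pointing down it reaches from about 0.4 to 0.85 m from the base axis. Payload 10.4 kg.
Tool frame: the origin (TCP) lies midway between the tips of the shut fingers; the grasp point (between the pads) lies 19 mm behind it (manip.grasp_offset is the distance from the TCP to the grasp point, in m); z points along the fingers, y is the line along which they close (so a half turn about z gives the same grasp; the last joint's range is limited). The gripper opens to 85 mm and grips with 20 to 120 N. Pads are 22 mm wide; open, the fingers measure 114 mm over their backs; the gripper's body (76 mm by 85 mm) begins 54 mm behind the grasp point. The pads swing forward as they close: fully open they stand 13 mm farther back than shut.
Start: joints at [-1.338, 0.332, -0.065, 1.46, 0.022, 1.35, -0.088], TCP at [0.158, 0.605, 0.231] pointing down, gripper open.
Joint ranges: [-2.6, 2.6], [-0.5, 2.12], [-1.47, 1.34], [0.16, 2.42], [-1.27, 4.41], [0.06, 2.06], [-2.6, 2.6]. Speed limits (rad/s): [2.22, 2.22, 2.79, 2.79, 3.14, 3.14, 3.14].

### API

Orientations are given as a unit quaternion [x, y, z, w].
In Python, from workcell import manip gives the robot as it stands.
- The arm moves only by the shell command python3 jog.py 'ROWS' [FORCE]. ROWS is a JSON object with one list for each field, all of the same length, 1 to 20, a row being the entries at one place: drx, dry, drz (a rotation vector in rad), sx, sy, sz (the shift in m), finger_gap (the opening from 0.0 (shut) to 1.0 (fully open)); each row is the pose to reach, as a shift and turn from the pose commanded when the command began, along the tool's axes at that moment; what a row does not reach only later rows make up. A row lasts 1/8 s, in which the tool goes at most 0.0625 m and 0.188 rad, less where a joint would pass 70% of its speed; a pose out of reach is approached as far as the arm can. The fingers move at their own pace and stop on an object; FORCE is the grip in N (left out, the last holds). Time passes only in rows, so rows that do not move let the fingers close. It prints the time, the measured TCP pose, the force, the opening and the grip force at its end. Input that does not fit is refused with a message, and nothing moves.
- manip.get_obs(): the state, without advancing time (a new reading comes with each control period).
- manip.camera(name): name is "scene" or "top" or "wrist"; returns the picture (480x640x3 uint8, blue, green, red); there is no depth.
- manip.calibration(name): a dict with "fx", "fy", "cx", "cy" (pixels), "world_from_camera" (4x4, takes a point from camera to world coordinates); the wrist camera has in their place "tool_from_camera" (4x4, takes a point from camera to tool coordinates, whose origin is the TCP and whose axes are the flange's). Camera axes: x right, y up, looking along -z (the intrinsics and any distortion apply to the point x, -y, -z); pixel columns grow to the right and rows downward; lengths in m; the calibration is good to about 2 mm. The wrist camera is an equidistant fisheye: a pixel r from the principal point sees the ray r / f radians off the axis. A picture is of the moment at which its call begins: read the wrist's pose just before it. calibration takes no time and is no camera call.
- manip.hand_in(): hands the job in; it is judged then, once.
The state is a dict: "clock": time; "joint_pos": joint angles; "joint_velocities": joint speeds; "tau": joint torques, N m; "position": TCP position; "ee_rot": TCP orientation; "ft_force": force on the tool from outside, world axes, zero at the start; "torque": the same for the moment, N m; "grip_width": opening from 0.0 (shut) to 1.0 (fully open); "grasp_force": force on a finger pad.
Only numpy, scipy, OpenCV 4.12 (cv2) and the standard library are available. Lean on these libraries where they do the work, as an engineer would, in place of code of your own. Each camera call takes 0.05 s, during which the arm holds its last target. There are 200 camera calls.

### The job

Lift the tall dropper bottle that stands in front of the sign board and stand it upright on the cork coaster, without tipping it over. Then take the hand roller from its stand and roll the board's four raised strips down flush with their frame, starting on the strip nearest the robot and rolling away to the last one under the shelf, with firm, steady pressure (about 15 N; more than 35 N dents the board). Put the roller back in its stand as it stood; press with the roller only, never with the fingers, do not bump the shelf, and leave the other things where they are.

Things in the scene. Friction and masses are not known exactly. Their poses are not given: they have to be found in the camera images.
- board: Sign board fixed on the desk: black base 134 x 112 mm, aluminium frame, in it four wooden strips 27 mm (board x) by 84 mm (y), centres at board x = -42, -14, +14, +42 mm. Origin: base centre on the desk; z up, +x the rolling direction, away from the robot. Frame top (flush level) is 24 to 44 mm above the desk: unknown, in no reading; feel for it. Raised strips stand 3 mm above it.
- strip1 (a joint): Sink of the strip nearest the robot (board x = -42 mm), m: 0 = 3 mm proud, 0.003 = flush, where it meets a hard stop. Tacky: sinks only under more than about 11 N (plus 0.15 N per mm/s) and stays where pressed.
- strip2 (a joint): The same for the strip at board x = -14 mm.
- strip3 (a joint): The same for the strip at board x = +14 mm.
- strip4 (a joint): The same for the strip at board x = +42 mm, under the shelf.
- riser: Low wooden shelf fixed over the board's far end, a mug and a blue box fixed on it. Origin on the desk 89 mm beyond the board's centre, axes as the board's. Top 132 (x) x 200 x 16 mm, underside 150 mm up, front edge at board x = +23 mm. Legs at y = +-93 mm begin at board x = +70 mm. No room for an upright gripper over the last strip: lean it 25 to 45 degrees back to the robot.
- roller: Hand roller, 0.31 kg. Origin: wheel centre; z runs up the handle, y is the axle. Rubber wheel: radius 20 mm, 60 mm long. Wooden handle: 16 mm in y (grip this), 24 mm in x, z = 32 to 112 mm; steel fork 76 mm wide, z = -8 to 32 mm. In the stand the handle leans 35 degrees from vertical to the stand's -x side, roughly towards the robot.
- wheel (a joint): Turn of the roller's free-running wheel about roller y, rad, 0 at the start (50 rad per metre rolled).
- stand_seat (a point): Where the wheel's centre sits in the fixed steel stand, 26 mm above the desk. z up, x away from the side the handle leans to, y along the axle. The wheel rests on a 6 mm plate between two 8 mm lips 36 mm apart, end cheeks 81 mm apart; the handle's underside leans on a wire hoop (36 mm wide, 52 mm high) that crosses it 38 mm up from the wheel's centre.
- bottle: Tall white dropper bottle, 0.22 kg, 156 mm high, tips easily: foot only 36 mm wide, round body 52 mm in diameter from 70 to 136 mm height, then a black dropper cap (27 mm) to 156 mm. Origin: centre of its foot, z up. Starts on the desk in front of the board; a stack of papers 97 mm high lies to the right of it, before the coaster.
- coaster: Round cork coaster fixed on the desk right of the board, beyond the paper stack, 100 mm in diameter, 5 mm thick. Origin: centre of its underside.
- pill_bottle: Bystander: small white screw-cap bottle, 44 x 75 mm, left of the board. Origin under its centre. Beyond it, at about x = 0.65, y = 0.2 m, stands the edge of the monitor: carry the roller past on the robot side of it.
- rubber_stamp: Bystander: wooden-handled rubber stamp, 27 x 50 x 68 mm. Origin under its centre.
- tape_roll: Bystander: roll of tape lying flat, 98 mm diameter, 25 mm high. Origin under its centre.

How it is judged:
On the way, in this order (a step that is already met when the one before it is completed fails the run):
1. the dropper bottle stands upright on the coaster, let go (horizontal distance between bottle and coaster below 0.03 m and height (world z) of bottle between 0.002 and 0.009 m and angle between bottle's own z axis and vertical below 0.1 rad and contact force between the fingers and bottle below 0.1 N), for 0.2 s.
2. the strip nearest the robot is pressed flush (within 1 mm) by the wheel, the last strip still up (value of joint strip1 above 0.002 m and contact force between roller and board above 3 N and not (value of joint strip4 above 0.002 m)), for 0.05 s.
3. all four strips are flush within 1 mm, the wheel having rolled (turned more than 2 rad) on the way (value of joint each of strip1, strip2, strip3, strip4 above 0.002 m and (value of joint wheel above 2 rad or value of joint wheel below -2 rad)), for 0.1 s.
At the end, for the whole second after the job is handed in: All four strips within 1 mm of flush; bottle upright (0.1 rad) on the coaster, within 30 mm of its centre; roller back in its stand: wheel centre within 10 mm of the seat (6 mm in height), axle within 0.15 rad of the stand's, handle leaning 26 to 45 degrees; all at rest (value of joint each of strip1, strip2, strip3, strip4 above 0.002 m and horizontal distance between bottle and coaster below 0.03 m and height (world z) of bottle between 0.002 and 0.009 m and angle between bottle's own z axis and vertical below 0.1 rad and distance between roller and stand_seat below 0.01 m and angle between roller's own z axis and vertical between 0.45 and 0.78 rad and angle between the y axis of roller and the y axis of stand_seat, either way round below 0.15 rad and z of roller in the frame of stand_seat below 0.006 m and linear speed of each of roller, bottle below 0.02 m/s); the robot touches nothing.
It fails at once if the bottle is tipped (0.5 rad) (angle between bottle's own z axis and vertical above 0.5 rad).
It fails at once if the roller presses on the board with more than 35 N (contact force between roller and board above 35 N).
It fails at once if the fingers press on the board (contact force between the fingers and board above 1 N).
It fails at once if the shelf is bumped (over 5 N) (contact force between anything else and riser above 5 N).
It fails at once if the pill bottle, rubber stamp or tape roll is moved more than 30 mm (distance of any of pill_bottle, rubber_stamp, tape_roll from where it was at the start of the episode above 0.03 m).
It also fails if it takes over 70 s, if anything falls off the work surface, if the arm or the gripper's body presses on something with over 40 N, if the wrist force passes 120 N, or if a joint passes its speed limit or range.

## Working session

There is one attempt and no reset: what is moved stays moved. The work goes in short steps, Python scripts to look and compute and a shell command to move; the robot and the scene stay as the last step left them, time stands still between calls to the robot, and variables do not carry over. Pictures are saved under pics/ and viewed, at most 10 in all, crops included, and the job is handed in when it is done.

```bash
ls; mkdir -p pics; python3 - <<'E'
from workcell import manip
import cv2,numpy as np
np.set_printoptions(precision=4,suppress=True)
o=manip.get_obs();print({k:np.round(v,4) for k,v in o.items()})
for n in("scene","top","wrist"):
    cv2.imwrite(f"pics/{n}0.png",manip.camera(n));c=manip.calibration(n);print(n,c)
print(manip.grasp_offset)
E
```

```text
jog.py
pics
workcell.py
{'clock': np.float64(0.0), 'joint_pos': array([-1.3376,  0.3329, -0.0647,  1.461 ,  0.0216,  1.3499, -0.0885]), 'joint_velocities': array([-0.0008,  0.0025, -0.001 , -0.0004,  0.0016, -0.0013,  0.0022]), 'tau': array([ -0.0007, -62.5433,   0.0488, -39.1615,   0.0162,   0.0096,
        -0.    ]), 'position': array([0.1581, 0.6043, 0.2305]), 'ee_rot': array([ 0.1276,  0.9918, -0.0007, -0.    ]), 'ft_force': array([-0.094 ,  0.7426,  0.7816]), 'torque': array([ 0.0219,  0.0038, -0.0255]), 'grasp_force': np.float64(0.0), 'grip_width': np.float64(0.9989)}
scene {'fx': 433.0491968747928, 'fy': 433.0491968747928, 'cx': 326.2676512865636, 'cy': 240.83698859921935, 'world_from_camera': array([[-0.8537,  0.3924, -0.3424,  0.2918],
       [-0.5204, -0.6187,  0.5885,  0.5632],
       [ 0.0191,  0.6806,  0.7324,  0.6858],
       [ 0.    ,  0.    ,  0.    ,  1.    ]])}
top {'fx': 470.9419664249634, 'fy': 470.9419664249634, 'cx': 321.9573096975719, 'cy': 247.19752408875408, 'world_from_camera': array([[-0.4076,  0.8888, -0.2093,  0.3583],
       [-0.9131, -0.3954,  0.0992,  0.1869],
       [ 0.0054,  0.2315,  0.9728,  1.2194],
       [ 0.    ,  0.    ,  0.    ,  1.    ]])}
wrist {'fx': 371.64829954431775, 'fy': 371.64829954431775, 'cx': 320.9428947315414, 'cy': 242.2687699840144, 'tool_from_camera': array([[ 0.0001,  0.9552,  0.2961,  0.0762],
       [ 1.    ,  0.0001, -0.0006,  0.001 ],
       [-0.0006,  0.2961, -0.9552, -0.1416],
       [ 0.    ,  0.    ,  0.    ,  1.    ]])}
0.0187
```

View pics/scene0.png

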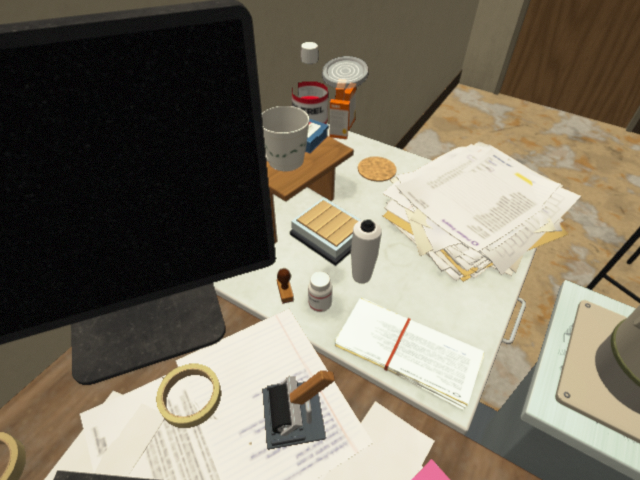

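View pics/top0.png

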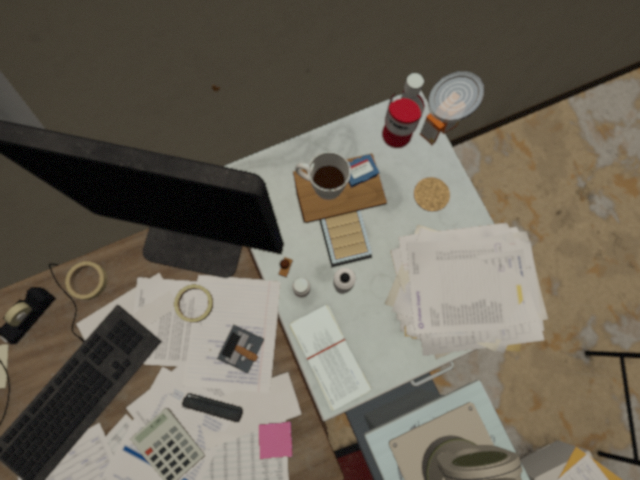

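The scene view shows the bottle (cap 367,226), board (~325,230), coaster (377,168) and stand with roller (~295,410). In the top view the cap is at (343,280), the board at (347,237), the coaster at (432,194) and the stand at (241,347). I'll enlarge the key regions next.

```bash
python3 - <<'E'
import cv2,numpy as np
s=cv2.imread("pics/scene0.png");t=cv2.imread("pics/top0.png")
def c(im,x,y,w,h):return cv2.resize(im[y:y+h,x:x+w],(400,300),interpolation=cv2.INTER_CUBIC)
cv2.imwrite("pics/crop0.png",np.vstack([np.hstack([c(s,285,190,100,75*1),c(s,250,365,100,75+15)[:,:]]),np.hstack([c(t,310,205,80,60),c(t,205,315,80,60)])]))
E
```

```text
(no output)
```

View pics/crop0.png

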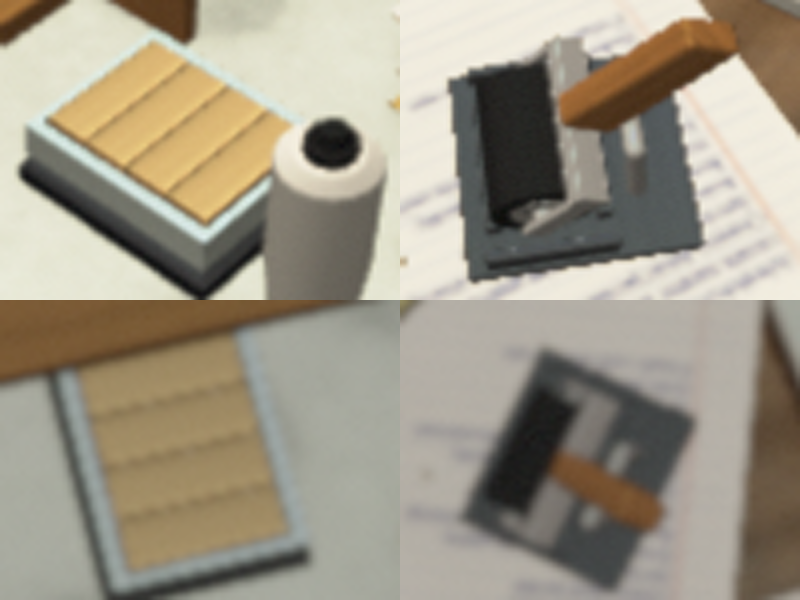

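```bash
cat > h.py <<'E'
import numpy as np,cv2
from workcell import manip
from scipy.spatial.transform import Rotation as R
np.set_printoptions(precision=4,suppress=True)
def ray(n,u,v,T=None):
    c=manip.calibration(n)
    x,y=(u-c["cx"])/c["fx"],(v-c["cy"])/c["fy"]
    if n=="wrist":
        r=np.hypot(x,y);k=np.sinc(r/np.pi);d=np.array([x*k,-y*k,-np.cos(r)]);T=T@c["tool_from_camera"]
    else: d=np.array([x,-y,-1.]);T=c["world_from_camera"]
    d=T[:3,:3]@d;return T[:3,3],d/np.linalg.norm(d)
def plane(n,u,v,z=0,T=None):
    o,d=ray(n,u,v,T);return o+d*(z-o[2])/d[2]
def tri(*rays):
    A=[np.eye(3)-np.outer(d,d) for o,d in rays];b=sum(a@o for a,(o,d) in zip(A,rays))
    p=np.linalg.solve(sum(A),b);return p,max(np.linalg.norm(a@(p-o)) for a,(o,d) in zip(A,rays))
def pose():
    o=manip.get_obs();T=np.eye(4);T[:3,:3]=R.from_quat(o["ee_rot"]).as_matrix();T[:3,3]=o["position"];return T
E
python3 - <<'E'
from h import *
for n,u,v in [("scene",290.5,233.7),("scene",336.2,264.5),("top",333,264.6),("top",372,255.6),("top",320,220),("scene",377,168.5),("top",432,194.5)]: print(n,u,v,plane(n,u,v,.005 if (u in(377,432)) else 0))
print("stand");
for n,u,v in [("scene",262.5,389),("scene",267.5,449),("scene",326,438.5),("top",233.4,325),("top",263.6,338.6),("top",247.4,373),("top",218,358.6)]: print(n,plane(n,u,v,.004))
print("frame corner",tri(ray("scene",336.2,249.5),ray("top",333.6,262)))
print("handle end",tri(ray("scene",329.5,375.5),ray("top",255,358)))
# strips centroid mask/ cap / coaster
for n in("scene","top"):
    im=cv2.imread(f"pics/{n}0.png");hsv=cv2.cvtColor(im,cv2.COLOR_BGR2HSV)
    box=dict(scene=(340,150,420,190),top=(405,165,460,225))[n]
    m=np.zeros(im.shape[:2],np.uint8);x0,y0,x1,y1=box
    m[y0:y1,x0:x1]=cv2.inRange(hsv[y0:y1,x0:x1],(5,70,60),(25,255,255))
    c=max(cv2.findContours(m,0,2)[0],key=cv2.contourArea);e=cv2.fitEllipse(c);print(n,"coaster",e,plane(n,*e[0],.005))
    x0,y0,x1,y1=dict(scene=(350,212,384,240),top=(330,268,358,292))[n]
    m[:]=0;m[y0:y1,x0:x1]=(hsv[y0:y1,x0:x1,2]<70)*255
    c=max(cv2.findContours(m,0,2)[0],key=cv2.contourArea);e=cv2.fitEllipse(c);print(n,"cap",e,plane(n,*e[0],.150))
E
```

```text
scene 290.5 233.7 [0.6897 0.0358 0.    ]
scene 336.2 264.5 [0.5605 0.0579 0.    ]
top 333 264.6 [0.5657 0.0552 0.    ]
top 372 255.6 [ 0.5458 -0.0493  0.    ]
top 320 220 [0.6917 0.0366 0.    ]
scene 377 168.5 [ 0.6318 -0.2682  0.005 ]
top 432 194.5 [ 0.6325 -0.2713  0.005 ]
stand
scene [0.5269 0.3517 0.004 ]
scene [0.4649 0.4216 0.004 ]
scene [0.3989 0.3633 0.004 ]
top [0.5254 0.3524 0.004 ]
top [0.4625 0.2952 0.004 ]
top [0.401  0.3641 0.004 ]
top [0.4635 0.4184 0.004 ]
frame corner (array([0.5639, 0.0555, 0.0421]), np.float64(0.00019501567037035752))
handle end (array([0.4213, 0.3202, 0.1127]), np.float64(0.00043709422802806405))
scene coaster ((376.536376953125, 168.54660034179688), (24.032861709594727, 38.552581787109375), 96.00518035888672) [ 0.6327 -0.2674  0.005 ]
scene cap ((367.6053161621094, 225.79940795898438), (10.982728004455566, 12.732321739196777), 84.59233856201172) [0.4998 0.0632 0.15  ]
top coaster ((431.3712463378906, 193.86590576171875), (32.50294494628906, 35.03724670410156), 110.06780242919922) [ 0.6348 -0.2706  0.005 ]
top cap ((344.2627258300781, 277.5), (7.785210132598877, 8.867768287658691), 0.0) [0.5021 0.0602 0.15  ]
```

```bash
python3 jog.py '{"drx": [0, 0, 0, 0, 0, 0, 0, 0, 0, 0, 0, 0, 0, 0, 0, 0], "dry": [0, 0, 0, 0, 0, 0, 0, 0, 0, 0, 0, 0, 0, 0, 0, 0], "drz": [0, 0, 0, 0, 0, 0, 0, 0, 0, 0, 0, 0, 0, 0, 0, 0], "sx": [-0.235, -0.235, -0.235, -0.235, -0.235, -0.235, -0.469, -0.469, -0.469, -0.469, -0.469, -0.469, -0.469, -0.469, -0.469, -0.469], "sy": [-0.219, -0.219, -0.219, -0.219, -0.219, -0.219, -0.438, -0.438, -0.438, -0.438, -0.438, -0.438, -0.438, -0.438, -0.438, -0.438], "sz": [0, 0, 0, 0, 0, 0, -0.02, -0.02, -0.02, -0.02, -0.02, -0.02, -0.02, -0.02, -0.02, -0.02], "finger_gap": [1, 1, 1, 1, 1, 1, 1, 1, 1, 1, 1, 1, 1, 1, 1, 1]}' 40
python3 - <<'E'
from h import *
T=pose();print(T,manip.get_obs()["joint_pos"]);np.save("T1.npy",T);cv2.imwrite("pics/w1.png",manip.camera("wrist"))
E
```

```text
clock: 2.15
position: [0.5008, 0.063, 0.2513]
ee_rot: [0.127, 0.992, 0.0, -0.0]
ft_force: [0.9, -0.3, 0.5]
grip_width: 1.0
grasp_force: 0.0
[[-0.9678  0.2518 -0.      0.5008]
 [ 0.2518  0.9678  0.0003  0.063 ]
 [ 0.0001  0.0003 -1.      0.2513]
 [ 0.      0.      0.      1.    ]] [-0.6868  0.041   0.4895  1.7662 -0.0201  1.3392  1.1233]
```

View pics/w1.png

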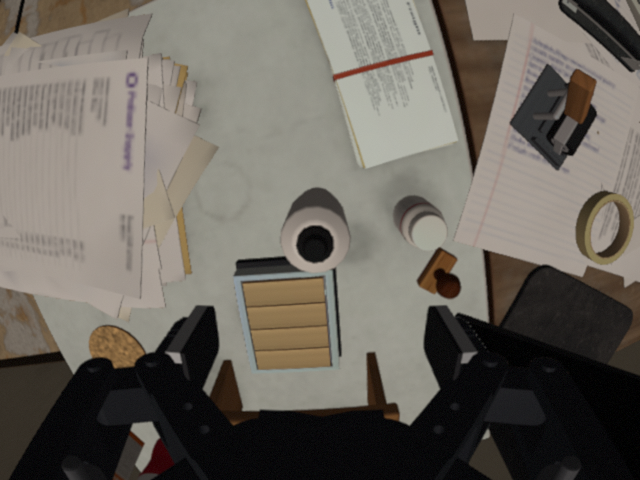

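The wrist view shows the cap at (315,244), the strip block with corners (243,283), (324,278), (330,366), (258,370), the coaster at (117,346), and the roller and stand at the upper right (handle end 580,82).

```bash
python3 - <<'E'
from h import *
T=np.load("T1.npy");im=cv2.imread("pics/w1.png");hsv=cv2.cvtColor(im,cv2.COLOR_BGR2HSV)
m=np.zeros(im.shape[:2],np.uint8);m[262:390,236:340]=cv2.inRange(hsv[262:390,236:340],(8,50,80),(28,255,255))
m=cv2.morphologyEx(m,cv2.MORPH_CLOSE,np.ones((5,5)))
c=max(cv2.findContours(m,0,2)[0],key=cv2.contourArea);q=cv2.approxPolyDP(c,.04*cv2.arcLength(c,True),True)[:,0];print(q)
for z in(.037,.045):
    P=np.array([plane("wrist",*p,z,T)[:2] for p in q]);print(z,P,np.linalg.norm(P-np.roll(P,-1,0),axis=1),P.mean(0))
    r=cv2.minAreaRect(np.array([plane("wrist",*p,z,T)[:2] for p in c[:,0]],np.float32)*1000);print(r)
print("cap",plane("wrist",315.5,244,.156,T),"coaster",plane("wrist",117,346,.005,T))
im2=cv2.imread("pics/w1.png");m[:]=0;m[225:262,298:334]=(hsv[225:262,298:334,2]<60)*255
c=max(cv2.findContours(m,0,2)[0],key=cv2.contourArea);e=cv2.fitEllipse(c);print(e,plane("wrist",*e[0],.154,T))
for n,u,v in(("handle end",580,80),("plate",552,66),("plate",512,120),("plate",556,168)):print(n,plane("wrist",u,v,.11 if n[0]=="h" else .004,T))
for p in((400,230),(390,280),(520,228)):print("stack",plane("top",*p,.097))
E
```

```text
[[322 278]
 [242 283]
 [259 369]
 [330 365]]
0.037 [[ 0.572   0.0469]
 [ 0.5568 -0.0366]
 [ 0.6678 -0.055 ]
 [ 0.6816  0.0282]] [0.0849 0.1126 0.0843 0.1113] [ 0.6195 -0.0041]
((619.7049560546875, -4.424953460693359), (86.96882629394531, 113.7137222290039), 79.94330596923828)
0.045 [[ 0.5687  0.0477]
 [ 0.5539 -0.0339]
 [ 0.6624 -0.0519]
 [ 0.6759  0.0294]] [0.083  0.11   0.0824 0.1088] [ 0.6152 -0.0022]
((615.3809204101562, -2.4583816528320312), (85.01396179199219, 111.15763092041016), 79.94325256347656)
cap [0.4987 0.061  0.156 ] coaster [ 0.6186 -0.2599  0.005 ]
((314.7977294921875, 243.51319885253906), (35.44321823120117, 35.52705383300781), 25.7913761138916) [0.4988 0.0604 0.154 ]
handle end [0.4243 0.3216 0.11  ]
plate [0.4028 0.3699 0.004 ]
plate [0.4589 0.2972 0.004 ]
plate [0.5248 0.3504 0.004 ]
stack [ 0.5612 -0.1218  0.097 ]
stack [ 0.4588 -0.0443  0.097 ]
stack [ 0.4449 -0.3962  0.097 ]
```

```bash
python3 jog.py '{"drx": [0, 0, 0, 0, 0, 0, 0, 0, 0, 0, 0, 0, 0, 0], "dry": [0, 0, 0, 0, 0, 0, 0, 0, 0, 0, 0, 0, 0, 0], "drz": [0, 0, 0, 0, 0, 0, 0, 0, 0, 0, 0, 0, 0, 0], "sx": [0, 0, 0, 0, 0, 0, 0, 0, 0, 0, 0, 0, 0, 0], "sy": [-0.002, -0.002, -0.002, -0.002, -0.002, -0.002, -0.002, -0.002, -0.002, -0.002, -0.002, -0.002, -0.002, -0.002], "sz": [0.05, 0.09, 0.13, 0.16, 0.16, 0.16, 0.16, 0.16, 0.16, 0.16, 0.16, 0.16, 0.16, 0.16], "finger_gap": [1, 1, 1, 1, 1, 1, 0, 0, 0, 0, 0, 0, 0, 0]}' 40
```

```text
clock: 3.95
position: [0.5013, 0.0601, 0.0924]
ee_rot: [0.128, 0.992, 0.0, 0.001]
ft_force: [-1.3, -1.5, 7.5]
grip_width: 0.598
grasp_force: 40.8
```

```bash
python3 jog.py '{"drx": [0, 0, 0, 0, 0, 0, 0, 0, 0, 0, 0, 0, 0, 0, 0, 0, 0, 0], "dry": [0, 0, 0, 0, 0, 0, 0, 0, 0, 0, 0, 0, 0, 0, 0, 0, 0, 0], "drz": [0, 0, 0, 0, 0, 0, 0, 0, 0, 0, 0, 0, 0, 0, 0, 0, 0, 0], "sx": [0, 0, 0, 0, -0.01, -0.02, -0.03, -0.04, -0.05, -0.05, -0.07, -0.11, -0.15, -0.19, -0.21, -0.21, -0.21, -0.21], "sy": [0, 0, 0, 0, -0.03, -0.08, -0.13, -0.18, -0.23, -0.27, -0.285, -0.285, -0.285, -0.285, -0.285, -0.285, -0.285, -0.285], "sz": [-0.03, -0.07, -0.11, -0.15, -0.15, -0.15, -0.15, -0.15, -0.15, -0.15, -0.15, -0.15, -0.15, -0.15, -0.15, -0.15, -0.15, -0.15], "finger_gap": [0, 0, 0, 0, 0, 0, 0, 0, 0, 0, 0, 0, 0, 0, 0, 0, 0, 0]}'
python3 - <<'E'
from h import *
T=pose();print(T,manip.get_obs()["joint_pos"]);np.save("T2.npy",T);cv2.imwrite("pics/w2.png",manip.camera("wrist"));cv2.imwrite("pics/s2.png",np.vstack([cv2.resize(manip.camera(n)[y:y+150,x:x+200],(400,300)) for n,x,y in(("scene",280,60),("top",350,120))]))
a=cv2.imread("pics/s2.png");cv2.imwrite("pics/s2.png",np.hstack([a,cv2.resize(cv2.imread("pics/w2.png"),(400,600))]))
E
```

```text
clock: 6.2
position: [0.631, -0.2684, 0.2417]
ee_rot: [0.128, 0.992, 0.0, 0.0]
ft_force: [0.3, 0.0, -2.6]
grip_width: 0.599
grasp_force: 42.9
[[-0.9674  0.2534  0.0004  0.631 ]
 [ 0.2534  0.9674  0.0005 -0.2684]
 [-0.0003  0.0006 -1.      0.2417]
 [ 0.      0.      0.      1.    ]] [-0.1476  0.5442  0.7435  1.2946 -0.3621  1.4369  1.8841]
```

View pics/s2.png

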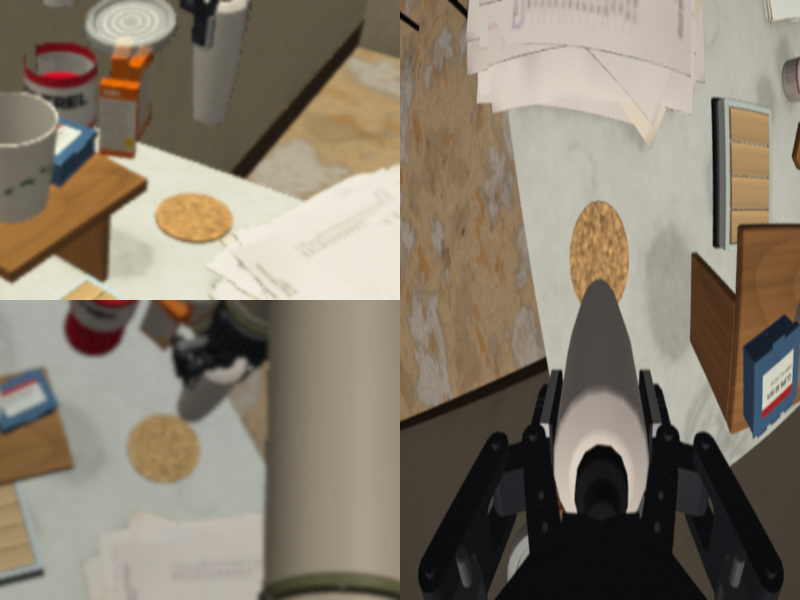

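The bottle hangs upright in the grip. In the raw wrist view the coaster is centred near (319,206), partly hidden by the bottle. I'll check its position.

```bash
python3 - <<'E'
from h import *
T=np.load("T2.npy")
for p in((319,160),(272,206),(366.5,206)):print(plane("wrist",*p,.005,T))
c=manip.calibration("scene")
E
```

```text
[ 0.5863 -0.2574  0.005 ]
[ 0.6199 -0.3169  0.005 ]
[ 0.6449 -0.2216  0.005 ]
```

```bash
python3 jog.py '{"drx": [0, 0, 0, 0, 0, 0, 0, 0, 0, 0, 0], "dry": [0, 0, 0, 0, 0, 0, 0, 0, 0, 0, 0], "drz": [0, 0, 0, 0, 0, 0, 0, 0, 0, 0, 0], "sx": [0, 0, 0, 0, 0, 0, 0, 0, 0, 0, 0], "sy": [0, 0, 0, 0, 0, 0, 0, 0, 0, 0, 0], "sz": [0.04, 0.08, 0.11, 0.13, 0.138, 0.141, 0.143, 0.1445, 0.1445, 0.1445, 0.1445], "finger_gap": [0, 0, 0, 0, 0, 0, 0, 0, 0, 0, 0]}'
```

```text
clock: 7.72
position: [0.6321, -0.2688, 0.0976]
ee_rot: [0.128, 0.992, -0.0, 0.001]
ft_force: [-0.2, 0.4, 5.4]
grip_width: 0.597
grasp_force: 43.3
```

```bash
python3 jog.py '{"drx": [0, 0, 0, 0, 0, 0, 0, 0, 0, 0, 0, 0], "dry": [0, 0, 0, 0, 0, 0, 0, 0, 0, 0, 0, 0], "drz": [0, 0, 0, 0, 0, 0, 0, 0, 0, 0, 0, 0], "sx": [0, 0, 0, 0, 0, 0, 0, 0, 0, 0, 0, 0], "sy": [0, 0, 0, 0, 0, 0, 0, 0, 0, 0, 0, 0], "sz": [0, 0, 0, 0, 0, 0, -0.03, -0.08, -0.13, -0.17, -0.19, -0.19], "finger_gap": [0.75, 0.75, 1, 1, 1, 1, 1, 1, 1, 1, 1, 1]}'
python3 - <<'E'
from h import *
T=pose();np.save("T3.npy",T);print(T[:3,3]);w=manip.camera("wrist");s=manip.camera("scene");cv2.imwrite("pics/w3.png",w);cv2.imwrite("pics/s3.png",s)
cv2.imwrite("pics/v3.png",np.hstack([cv2.resize(s[90:240,300:500],(400,300)),cv2.resize(w,(400,300))]))
E
```

```text
clock: 9.22
position: [0.632, -0.269, 0.2883]
ee_rot: [0.128, 0.992, -0.0, 0.001]
ft_force: [0.3, 0.2, -0.0]
grip_width: 1.0
grasp_force: 0.0
[ 0.632  -0.269   0.2883]
```

View pics/v3.png

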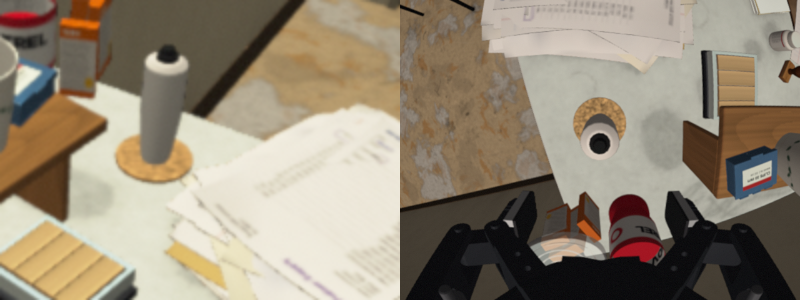

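The bottle stands upright on the coaster. Next I'll work out the move to the roller pre-grasp.

```bash
cat >> h.py <<'E'
def frame(yaw,lean):  # tool leaned back along heading yaw (deg), fingers point forward-down
    a,l=np.radians([yaw,lean]);x=np.array([np.cos(a),np.sin(a),0]);z=np.sin(l)*x-np.cos(l)*np.array([0,0,1]);y=np.array([-np.sin(a),np.cos(a),0])
    return np.c_[np.cross(y,z),y,z]
def rel(T,Rm,p):
    return R.from_matrix(T[:3,:3].T@Rm).as_rotvec().round(3),(T[:3,:3].T@(np.array(p)-T[:3,3])).round(4)
E
python3 - <<'E'
from h import *
T=pose();F=frame(41.9,35);print(rel(T,T[:3,:3],(.45,-.2,.29)),rel(T,F,(.384,.287,.19)))
E
```

```text
(array([0., 0., 0.]), array([ 0.1928,  0.0202, -0.0041])) (array([-0.3  , -0.561, -0.956]), array([0.3798, 0.4747, 0.0962]))
```

```bash
python3 jog.py '{"drx": [0, 0, 0, 0, -0.03, -0.06, -0.09, -0.12, -0.15, -0.18, -0.21, -0.24, -0.27, -0.3, -0.3, -0.3, -0.3, -0.3], "dry": [0, 0, 0, 0, -0.056, -0.11, -0.17, -0.22, -0.28, -0.34, -0.39, -0.45, -0.5, -0.561, -0.561, -0.561, -0.561, -0.561], "drz": [0, 0, 0, 0, -0.096, -0.19, -0.29, -0.38, -0.48, -0.57, -0.67, -0.76, -0.86, -0.956, -0.956, -0.956, -0.956, -0.956], "sx": [0.05, 0.1, 0.15, 0.193, 0.21, 0.23, 0.25, 0.27, 0.29, 0.31, 0.33, 0.35, 0.37, 0.38, 0.38, 0.38, 0.38, 0.38], "sy": [0.005, 0.01, 0.015, 0.02, 0.07, 0.12, 0.17, 0.22, 0.27, 0.32, 0.37, 0.42, 0.45, 0.475, 0.475, 0.475, 0.475, 0.475], "sz": [0, 0, 0, 0, 0, 0.01, 0.02, 0.03, 0.04, 0.05, 0.06, 0.07, 0.08, 0.096, 0.096, 0.096, 0.096, 0.096], "finger_gap": [1, 1, 1, 1, 1, 1, 1, 1, 1, 1, 1, 1, 1, 1, 1, 1, 1, 1]}'
python3 - <<'E'
from h import *
T=pose();np.save("T4.npy",T);print(T,manip.get_obs()["joint_pos"]);cv2.imwrite("pics/w4.png",manip.camera("wrist"))
E
```

```text
clock: 11.58
position: [0.3846, 0.2869, 0.1913]
ee_rot: [-0.341, 0.891, 0.107, 0.282]
ft_force: [-0.4, -0.2, -0.2]
grip_width: 1.002
grasp_force: 0.0
[[-0.6093 -0.6671  0.4286  0.3846]
 [-0.5466  0.745   0.3824  0.2869]
 [-0.5744 -0.0013 -0.8186  0.1913]
 [ 0.      0.      0.      1.    ]] [-0.8907 -0.3955  0.1228  2.382   0.1292  0.5436  1.4494]
```

View pics/w4.png

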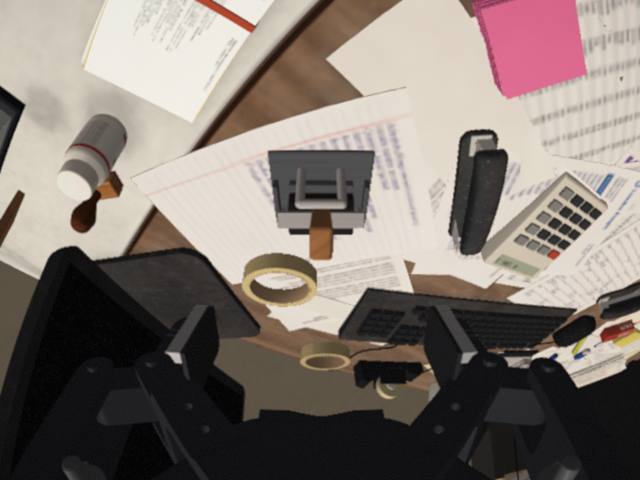

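```bash
python3 - <<'E'
from h import *
T=np.load("T4.npy");c=manip.calibration("wrist");C=np.linalg.inv(T@c["tool_from_camera"])
F=frame(41.9,35);xr,yr,zr=-F[:,0],F[:,1],-F[:,2];W=np.array([.469,.363,.026])
def px(p):
    q=C[:3,:3]@p+C[:3,3];r=np.hypot(q[0],q[1]);k=np.arctan2(r,-q[2])/r;return np.round([c["cx"]+c["fx"]*k*q[0],c["cy"]-c["fy"]*k*q[1]],1)
for n,l in(("handle end lower",(-.012,0,.112)),("handle end upper",(.012,0,.112)),("handle low start",(-.012,0,.032)),("fork L",(-.012,.038,.03)),("fork R",(-.012,-.038,.03))):
    print(n,px(W+xr*l[0]+yr*l[1]+zr*l[2]))
im=cv2.imread("pics/w4.png");cv2.imwrite("pics/w4c.png",cv2.resize(im[140:275,255:390],(600,600),interpolation=cv2.INTER_CUBIC))
E
```

```text
handle end lower [320.  228.1]
handle end upper [320.  263.2]
handle low start [320.3 203.6]
fork L [364.6 203.3]
fork R [276.1 203.3]
```

View pics/w4c.png

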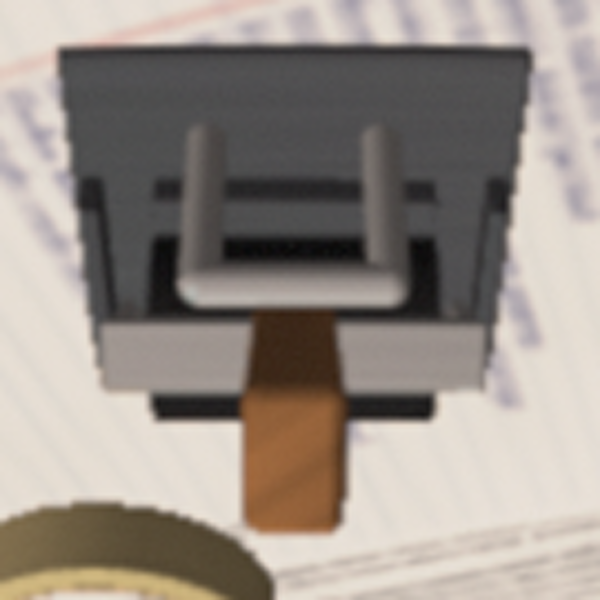

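The crop agrees with the prediction: end face v 228–260, u 321, against a predicted 228–263, u 320. The seat estimate is good, so I'll approach and grip.

```bash
python3 jog.py '{"drx": [0, 0, 0, 0, 0, 0, 0, 0, 0, 0, 0, 0, 0, 0, 0, 0, 0, 0], "dry": [0, 0, 0, 0, 0, 0, 0, 0, 0, 0, 0, 0, 0, 0, 0, 0, 0, 0], "drz": [0, 0, 0, 0, 0, 0, 0, 0, 0, 0, 0, 0, 0, 0, 0, 0, 0, 0], "sx": [0.001, 0.001, 0.002, 0.002, 0.002, 0.002, 0.002, 0.002, 0.002, 0.002, 0.002, 0.002, 0.002, 0.002, 0.002, 0.002, 0.002, 0.002], "sy": [0, 0, 0, 0, 0, 0, 0, 0, 0, 0, 0, 0, 0, 0, 0, 0, 0, 0], "sz": [0.03, 0.06, 0.09, 0.12, 0.14, 0.151, 0.151, 0.151, 0.151, 0.151, 0.151, 0.151, 0.151, 0.151, 0.151, 0.151, 0.151, 0.151], "finger_gap": [1, 1, 1, 1, 1, 1, 1, 1, 0, 0, 0, 0, 0, 0, 0, 0, 0, 0]}' 110
python3 - <<'E'
from h import *
T=pose();np.save("Tgrip.npy",T);print(T)
E
```

```text
clock: 13.88
position: [0.4476, 0.344, 0.0662]
ee_rot: [-0.341, 0.89, 0.107, 0.281]
ft_force: [-4.2, -2.1, 4.1]
grip_width: 0.172
grasp_force: 107.0
[[-0.6085 -0.6682  0.4281  0.4476]
 [-0.5477  0.744   0.3827  0.344 ]
 [-0.5742 -0.0016 -0.8187  0.0662]
 [ 0.      0.      0.      1.    ]]
```

```bash
python3 jog.py '{"drx": [0, 0, 0, 0, 0, 0, 0, 0], "dry": [0, 0, 0, 0, 0, 0, 0, 0], "drz": [0, 0, 0, 0, 0, 0, 0, 0], "sx": [-0.006, -0.012, -0.023, -0.046, -0.069, -0.075, -0.075, -0.075], "sy": [0, 0, 0, 0, 0, 0, 0, 0], "sz": [-0.008, -0.016, -0.033, -0.066, -0.098, -0.106, -0.106, -0.106], "finger_gap": [0, 0, 0, 0, 0, 0, 0, 0]}'
python3 - <<'E'
from h import *
T=pose();np.save("Tlift.npy",T);print(T)
F=frame(-9.9,35);print(rel(T,F,(.545,.008,.195)),rel(T,F,(.5497,.0071,.1404)));print(manip.get_obs()["joint_pos"])
np.save("T5.npy",T);cv2.imwrite("pics/w5.png",manip.camera("wrist"))
E
```

```text
clock: 14.88
position: [0.4471, 0.3437, 0.1938]
ee_rot: [-0.342, 0.891, 0.106, 0.28]
ft_force: [-0.1, -0.3, -4.2]
grip_width: 0.171
grasp_force: 107.7
[[-0.6099 -0.6681  0.4263  0.4471]
 [-0.549   0.7441  0.3806  0.3437]
 [-0.5715 -0.0019 -0.8206  0.1938]
 [ 0.      0.      0.      1.    ]]
(array([ 0.516, -0.002,  0.742]), array([ 0.1239, -0.3152, -0.087 ])) (array([ 0.516, -0.002,  0.742]), array([ 0.1527, -0.3189, -0.0406]))
[-0.9613 -0.1721  0.2044  2.2145  0.0985  0.489   1.4815]
```

View pics/w5.png

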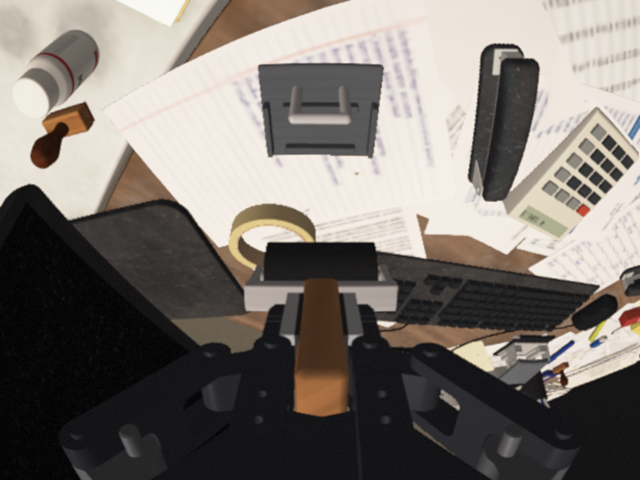

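The roller is held squarely (wheel at 320,262) and the empty stand is at (320,110). Moving to above strip 1.

```bash
python3 jog.py '{"drx": [0.05, 0.1, 0.15, 0.21, 0.26, 0.31, 0.36, 0.41, 0.46, 0.516, 0.516, 0.516, 0.516, 0.516, 0.516], "dry": [0, 0, 0, 0, 0, 0, 0, 0, 0, -0.002, -0.002, -0.002, -0.002, -0.002, -0.002], "drz": [0.07, 0.15, 0.22, 0.3, 0.37, 0.45, 0.52, 0.59, 0.67, 0.742, 0.742, 0.742, 0.742, 0.742, 0.742], "sx": [0.012, 0.025, 0.037, 0.05, 0.062, 0.074, 0.087, 0.1, 0.112, 0.124, 0.124, 0.14, 0.153, 0.153, 0.153], "sy": [-0.03, -0.06, -0.095, -0.126, -0.16, -0.19, -0.22, -0.25, -0.285, -0.315, -0.315, -0.317, -0.319, -0.319, -0.319], "sz": [-0.009, -0.017, -0.026, -0.035, -0.044, -0.052, -0.06, -0.07, -0.078, -0.087, -0.087, -0.06, -0.041, -0.041, -0.041], "finger_gap": [0, 0, 0, 0, 0, 0, 0, 0, 0, 0, 0, 0, 0, 0, 0]}'
python3 - <<'E'
from h import *
T=pose();print(T);np.save("T6.npy",T)
o=manip.get_obs();print(o["joint_pos"],o["ft_force"],o["torque"]);cv2.imwrite("pics/w6.png",manip.camera("wrist"));s=manip.camera("scene");cv2.imwrite("pics/s6.png",s)
w=cv2.imread("pics/w6.png")
cv2.imwrite("pics/v6.png",np.hstack([cv2.resize(w,(400,300)),cv2.resize(s[150:270,260:420],(400,300))]))
E
```

```text
clock: 16.8
position: [0.5505, 0.0081, 0.1428]
ee_rot: [0.082, 0.95, -0.024, 0.301]
ft_force: [1.4, 0.4, -2.4]
grip_width: 0.171
grasp_force: 107.5
[[-0.8055  0.1702  0.5676  0.5505]
 [ 0.1409  0.9854 -0.0956  0.0081]
 [-0.5756  0.0029 -0.8177  0.1428]
 [ 0.      0.      0.      1.    ]]
[-0.4456 -0.1177  0.1954  2.2946  0.604   0.4607  0.6761] [ 1.3946  0.3877 -2.362 ] [0.2319 0.9709 0.0282]
```

View pics/v6.png

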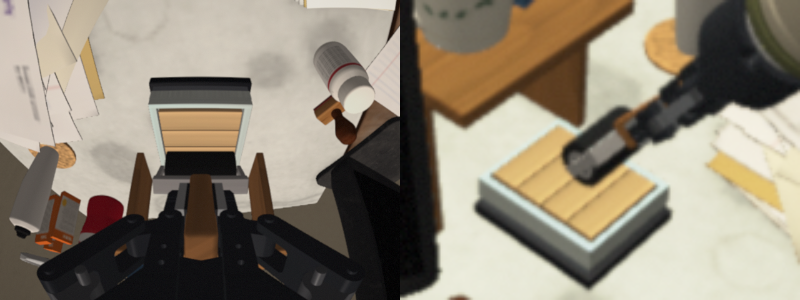

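The wheel is centred laterally on the strips (wrist u≈200 of 400) and square to them. I'll check the board position from the strip boundaries (raw v≈178, 208, 239).

```bash
python3 - <<'E'
from h import *
T=np.load("T6.npy");im=cv2.imread("pics/w6.png")
g=cv2.cvtColor(im,cv2.COLOR_BGR2HSV)[:,310:335].astype(float).mean(1)
print(np.c_[np.arange(165,250,3),g[165:250:3]].round(0).tolist())
ax=np.array([.985,-.172,0]);C=np.array([.619,-.005,0])
for z in(.036,.04,.044):print(z,[round(float((plane("wrist",320,v,z,T)-C)@ax),4) for v in(177.6,208,239)])
W=T[:3,3]+.0493*T[:3,2];print("wheel",W,(W-C)@ax,(W-C)@np.array([.172,.985,0]))
E
```

```text
[[165.0, 33.0, 13.0, 118.0], [168.0, 54.0, 14.0, 203.0], [171.0, 49.0, 15.0, 205.0], [174.0, 15.0, 116.0, 92.0], [177.0, 15.0, 118.0, 111.0], [180.0, 16.0, 114.0, 215.0], [183.0, 16.0, 115.0, 207.0], [186.0, 16.0, 114.0, 199.0], [189.0, 16.0, 115.0, 195.0], [192.0, 16.0, 115.0, 197.0], [195.0, 16.0, 114.0, 195.0], [198.0, 16.0, 113.0, 191.0], [201.0, 16.0, 114.0, 190.0], [204.0, 16.0, 114.0, 182.0], [207.0, 16.0, 115.0, 154.0], [210.0, 16.0, 115.0, 207.0], [213.0, 16.0, 115.0, 207.0], [216.0, 16.0, 115.0, 198.0], [219.0, 16.0, 115.0, 196.0], [222.0, 16.0, 115.0, 197.0], [225.0, 16.0, 114.0, 192.0], [228.0, 16.0, 114.0, 190.0], [231.0, 16.0, 114.0, 182.0], [234.0, 15.0, 117.0, 134.0], [237.0, 16.0, 115.0, 215.0], [240.0, 16.0, 115.0, 199.0], [243.0, 14.0, 88.0, 25.0], [246.0, 55.0, 33.0, 13.0], [249.0, 89.0, 34.0, 15.0]]
0.036 [-0.0508, -0.0217, 0.0137]
0.04 [-0.0544, -0.026, 0.0086]
0.044 [-0.0581, -0.0303, 0.0035]
wheel [0.5785 0.0034 0.1024] -0.041332187184352415 0.0012598368571284622
```

```bash
python3 jog.py '{"drx": [0, 0, 0, 0, 0, 0, 0, 0], "dry": [0, 0, 0, 0, 0, 0, 0, 0], "drz": [0, 0, 0, 0, 0, 0, 0, 0], "sx": [0.005, 0.01, 0.015, 0.019, 0.0196, 0.0196, 0.0196, 0.0196], "sy": [0, 0, 0, 0, 0, 0, 0, 0], "sz": [0.007, 0.014, 0.021, 0.027, 0.0278, 0.0278, 0.0278, 0.0278], "finger_gap": [0, 0, 0, 0, 0, 0, 0, 0]}' | grep -E "pos|ft"
for i in 1; do python3 jog.py '{"drx": [0, 0, 0], "dry": [0, 0, 0], "drz": [0, 0, 0], "sx": [0.0003, 0.0006, 0.0006], "sy": [0, 0, 0], "sz": [0.0004, 0.0008, 0.0008], "finger_gap": [0, 0, 0]}' | grep -E "pos|ft";done
python3 jog.py '{"drx": [0, 0, 0], "dry": [0, 0, 0], "drz": [0, 0, 0], "sx": [0.0003, 0.0006, 0.0006], "sy": [0, 0, 0], "sz": [0.0004, 0.0008, 0.0008], "finger_gap": [0, 0, 0]}' | grep -E "pos|ft"
python3 jog.py '{"drx": [0, 0, 0], "dry": [0, 0, 0], "drz": [0, 0, 0], "sx": [0.0003, 0.0006, 0.0006], "sy": [0, 0, 0], "sz": [0.0004, 0.0008, 0.0008], "finger_gap": [0, 0, 0]}' | grep -E "pos|ft"
```

```text
position: [0.5504, 0.0077, 0.1084]
ft_force: [0.1, 0.4, -3.5]
position: [0.5502, 0.0076, 0.1071]
ft_force: [0.8, -0.2, -3.2]
position: [0.5505, 0.0076, 0.1064]
ft_force: [-0.1, -0.7, -1.2]
position: [0.5511, 0.0076, 0.1061]
ft_force: [0.4, -2.0, 5.9]
```

```bash

python3 jog.py '{"drx": [0, 0, 0], "dry": [0, 0, 0], "drz": [0, 0, 0], "sx": [0.0003, 0.0003, 0.0003], "sy": [0, 0, 0], "sz": [0.0004, 0.0004, 0.0004], "finger_gap": [0, 0, 0]}' | grep -E "pos|ft"
python3 jog.py '{"drx": [0, 0, 0], "dry": [0, 0, 0], "drz": [0, 0, 0], "sx": [0.0003, 0.0003, 0.0003], "sy": [0, 0, 0], "sz": [0.0004, 0.0004, 0.0004], "finger_gap": [0, 0, 0]}' | grep -E "pos|ft"
python3 jog.py '{"drx": [0, 0, 0], "dry": [0, 0, 0], "drz": [0, 0, 0], "sx": [0.0003, 0.0003, 0.0003], "sy": [0, 0, 0], "sz": [0.0004, 0.0004, 0.0004], "finger_gap": [0, 0, 0]}' | grep -E "pos|ft"
python3 jog.py '{"drx": [0, 0, 0], "dry": [0, 0, 0], "drz": [0, 0, 0], "sx": [0.0003, 0.0003, 0.0003], "sy": [0, 0, 0], "sz": [0.0004, 0.0004, 0.0004], "finger_gap": [0, 0, 0]}' | grep -E "pos|ft"
```

```text
position: [0.5513, 0.0076, 0.106]
ft_force: [0.8, -2.1, 7.0]
position: [0.5516, 0.0076, 0.1059]
ft_force: [0.1, -2.7, 8.3]
position: [0.552, 0.0075, 0.1058]
ft_force: [-1.1, -3.1, 10.5]
position: [0.5523, 0.0075, 0.1057]
ft_force: [-1.3, -3.8, 11.9]
```

```bash

python3 jog.py '{"drx": [0, 0, 0, 0], "dry": [0, 0, 0, 0], "drz": [0, 0, 0, 0], "sx": [0.0003, 0.0003, 0.0003, 0.0003], "sy": [0, 0, 0, 0], "sz": [0.0004, 0.0004, 0.0004, 0.0004], "finger_gap": [0, 0, 0, 0]}' | grep -E "pos|ft"
python3 jog.py '{"drx": [0, 0, 0, 0], "dry": [0, 0, 0, 0], "drz": [0, 0, 0, 0], "sx": [0.0003, 0.0003, 0.0003, 0.0003], "sy": [0, 0, 0, 0], "sz": [0.0004, 0.0004, 0.0004, 0.0004], "finger_gap": [0, 0, 0, 0]}' | grep -E "pos|ft"
python3 - <<'E'
from h import *
print(pose(),manip.get_obs()["torque"]);s=manip.camera("scene");w=manip.camera("wrist");cv2.imwrite("pics/w7.png",w);cv2.imwrite("pics/s7.png",s)
cv2.imwrite("pics/v7.png",np.hstack([cv2.resize(w[130:330,190:450],(400,300)),cv2.resize(s[190:265,280:380],(400,300))]))
E
```

```text
position: [0.5526, 0.0075, 0.1056]
ft_force: [-1.2, -4.6, 14.8]
position: [0.5529, 0.0074, 0.1055]
ft_force: [-0.8, -5.4, 15.3]
[[-0.8019  0.1717  0.5722  0.5529]
 [ 0.1426  0.9851 -0.0958  0.0074]
 [-0.5801  0.0047 -0.8145  0.1055]
 [ 0.      0.      0.      1.    ]] [-1.5058 -1.7938 -0.7192]
```

View pics/v7.png

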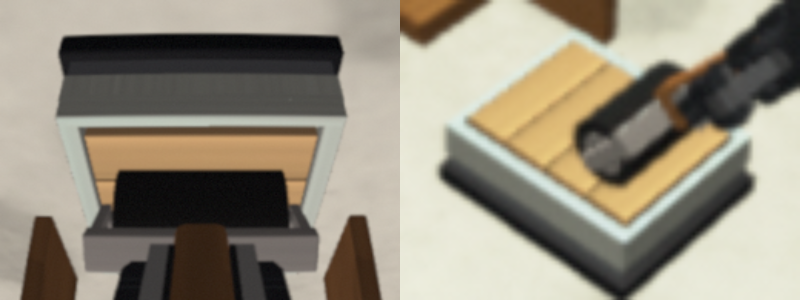

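The close view shows strip 1 fully visible ahead of the wheel. The wheel seems to sit on the strip 1/2 joint, so two strips share the load. That is also my last picture, and I have viewed one more than the ten allowed, so I continue numerically.

```bash
python3 - <<'E'
from h import *
c=manip.calibration("wrist");C=np.linalg.inv(c["tool_from_camera"])
def px(p):
    q=C[:3,:3]@p+C[:3,3];r=np.hypot(q[0],q[1]);k=np.arctan2(r,-q[2])/r;return np.array([c["cx"]+c["fx"]*k*q[0],c["cy"]-c["fy"]*k*q[1]])
a=np.linspace(0,2*np.pi,181)
for d in(.045,.049,.055,.06):
    for tilt in(0,):
        e=np.array([px(np.array([.02*np.cos(t),.03,d+.02*np.sin(t)])) for t in a]);print(d,"wheel top v",e[:,1].min().round(1),"u at it",e[e[:,1].argmin(),0].round(1))
for n in("w5","w7"):
    im=cv2.imread(f"pics/{n}.png");hsv=cv2.cvtColor(im,cv2.COLOR_BGR2HSV);v=hsv[225:290,[285,295,305,335,345,355],2].astype(int)
    print(n,[int(225+np.argmax(v[:,i]<50)) for i in range(6)])
# board lines in w7
T=pose();im=cv2.imread("pics/w7.png");h=cv2.cvtColor(im,cv2.COLOR_BGR2HSV)
for u in(258,270,320,372,385):print(u,h[205:275:2,u,2].tolist())
ax=np.array([.985,-.172,0])
for v in(214,220,249):print(v,[round(float((plane("wrist",320,v,z,T)-[.619,-.005,0])@ax),4) for z in(.038,.042,.046)])
E
```

```text
0.045 wheel top v 238.1 u at it 374.1
0.049 wheel top v 236.0 u at it 373.1
0.055 wheel top v 233.1 u at it 371.7
0.06 wheel top v 230.8 u at it 370.5
w5 [243, 243, 243, 243, 243, 243]
w7 [244, 244, 244, 244, 244, 244]
258 [80, 135, 193, 199, 191, 99, 86, 104, 181, 207, 202, 194, 189, 188, 187, 186, 185, 184, 183, 182, 176, 177, 141, 180, 208, 198, 191, 188, 188, 187, 161, 67, 59, 61, 63]
270 [82, 141, 193, 199, 189, 97, 88, 106, 184, 206, 201, 194, 190, 187, 188, 188, 186, 184, 181, 106, 10, 13, 12, 13, 17, 16, 11, 11, 17, 15, 14, 15, 11, 17, 13]
320 [84, 150, 193, 199, 189, 92, 89, 113, 189, 205, 199, 194, 190, 187, 189, 189, 187, 185, 181, 106, 16, 16, 14, 11, 13, 12, 14, 16, 15, 15, 13, 13, 13, 17, 16]
372 [83, 142, 188, 196, 171, 94, 89, 111, 193, 206, 200, 195, 189, 188, 191, 191, 189, 186, 183, 111, 11, 10, 13, 12, 13, 10, 13, 9, 11, 13, 12, 15, 9, 19, 11]
385 [82, 138, 185, 194, 174, 95, 87, 108, 192, 207, 199, 194, 190, 187, 190, 191, 189, 186, 184, 186, 178, 172, 135, 189, 205, 198, 191, 187, 179, 170, 139, 103, 92, 70, 60]
214 [-0.0561, -0.0606, -0.0651]
220 [-0.0509, -0.0556, -0.0602]
249 [-0.0229, -0.0284, -0.0338]
```

```bash

python3 jog.py '{"drx": [0, 0, 0, 0, 0, 0], "dry": [0, 0, 0, 0, 0, 0], "drz": [0, 0, 0, 0, 0, 0], "sx": [-0.0035, -0.0035, 0.002, 0.008, 0.008, 0.008], "sy": [0, 0, 0, 0, 0, 0], "sz": [-0.0049, -0.0049, -0.009, -0.013, -0.013, -0.013], "finger_gap": [0, 0, 0, 0, 0, 0]}' | grep -E "pos|ft"
python3 jog.py '{"drx": [0, 0, 0, 0, 0], "dry": [0, 0, 0, 0, 0], "drz": [0, 0, 0, 0, 0], "sx": [0.0006, 0.0012, 0.0018, 0.0018, 0.0018], "sy": [0, 0, 0, 0, 0], "sz": [0.0008, 0.0016, 0.0024, 0.0024, 0.0024], "finger_gap": [0, 0, 0, 0, 0]}' | grep -E "pos|ft"
python3 jog.py '{"drx": [0, 0, 0, 0], "dry": [0, 0, 0, 0], "drz": [0, 0, 0, 0], "sx": [0.0003, 0.0006, 0.0006, 0.0006], "sy": [0, 0, 0, 0], "sz": [0.0004, 0.0008, 0.0008, 0.0008], "finger_gap": [0, 0, 0, 0]}' | grep -E "pos|ft"
```

```text
position: [0.5363, 0.0101, 0.1082]
ft_force: [0.4, 0.5, -3.5]
position: [0.5369, 0.0101, 0.106]
ft_force: [-1.2, -1.9, 5.9]
position: [0.5371, 0.01, 0.1053]
ft_force: [-0.5, -2.8, 7.7]
```

```bash

for k in 1; do python3 jog.py '{"drx": [0, 0, 0], "dry": [0, 0, 0], "drz": [0, 0, 0], "sx": [0.0003, 0.0003, 0.0003], "sy": [0, 0, 0], "sz": [0.0004, 0.0004, 0.0004], "finger_gap": [0, 0, 0]}' | grep -E "pos|ft";done
python3 jog.py '{"drx": [0, 0, 0], "dry": [0, 0, 0], "drz": [0, 0, 0], "sx": [0.0003, 0.0003, 0.0003], "sy": [0, 0, 0], "sz": [0.0004, 0.0004, 0.0004], "finger_gap": [0, 0, 0]}' | grep -E "pos|ft"
python3 jog.py '{"drx": [0, 0, 0], "dry": [0, 0, 0], "drz": [0, 0, 0], "sx": [0.0003, 0.0003, 0.0003], "sy": [0, 0, 0], "sz": [0.0004, 0.0004, 0.0004], "finger_gap": [0, 0, 0]}' | grep -E "pos|ft"
python3 jog.py '{"drx": [0, 0, 0], "dry": [0, 0, 0], "drz": [0, 0, 0], "sx": [0.0003, 0.0003, 0.0003], "sy": [0, 0, 0], "sz": [0.0004, 0.0004, 0.0004], "finger_gap": [0, 0, 0]}' | grep -E "pos|ft"
```

```text
position: [0.5371, 0.01, 0.1048]
ft_force: [0.5, -2.2, 7.8]
position: [0.5371, 0.01, 0.1043]
ft_force: [0.2, -3.2, 7.5]
position: [0.5371, 0.01, 0.1038]
ft_force: [-0.4, -2.8, 7.2]
position: [0.5371, 0.01, 0.1033]
ft_force: [-0.3, -2.6, 7.3]
```

```bash

python3 jog.py '{"drx": [0, 0, 0], "dry": [0, 0, 0], "drz": [0, 0, 0], "sx": [0.0003, 0.0003, 0.0003], "sy": [0, 0, 0], "sz": [0.0004, 0.0004, 0.0004], "finger_gap": [0, 0, 0]}' | grep -E "pos|ft"
python3 jog.py '{"drx": [0, 0, 0], "dry": [0, 0, 0], "drz": [0, 0, 0], "sx": [0.0003, 0.0003, 0.0003], "sy": [0, 0, 0], "sz": [0.0004, 0.0004, 0.0004], "finger_gap": [0, 0, 0]}' | grep -E "pos|ft"
python3 jog.py '{"drx": [0, 0, 0], "dry": [0, 0, 0], "drz": [0, 0, 0], "sx": [0.0003, 0.0003, 0.0003], "sy": [0, 0, 0], "sz": [0.0004, 0.0004, 0.0004], "finger_gap": [0, 0, 0]}' | grep -E "pos|ft"
python3 jog.py '{"drx": [0, 0, 0], "dry": [0, 0, 0], "drz": [0, 0, 0], "sx": [0.0003, 0.0003, 0.0003], "sy": [0, 0, 0], "sz": [0.0004, 0.0004, 0.0004], "finger_gap": [0, 0, 0]}' | grep -E "pos|ft"
```

```text
position: [0.5372, 0.01, 0.103]
ft_force: [0.1, -2.5, 7.7]
position: [0.5375, 0.01, 0.1029]
ft_force: [-0.7, -4.0, 10.1]
position: [0.5379, 0.01, 0.1028]
ft_force: [-0.1, -4.3, 12.1]
position: [0.5382, 0.01, 0.1027]
ft_force: [-0.9, -4.3, 13.2]
```

```bash

python3 jog.py '{"drx": [0, 0, 0, 0], "dry": [0, 0, 0, 0], "drz": [0, 0, 0, 0], "sx": [-0.002, -0.0041, -0.0061, -0.0082], "sy": [0, 0, 0, 0], "sz": [0.0014, 0.0029, 0.0043, 0.0058], "finger_gap": [0, 0, 0, 0]}' | grep -E "pos|ft"
python3 jog.py '{"drx": [0, 0, 0, 0], "dry": [0, 0, 0, 0], "drz": [0, 0, 0, 0], "sx": [-0.002, -0.0041, -0.0061, -0.0082], "sy": [0, 0, 0, 0], "sz": [0.0014, 0.0029, 0.0043, 0.0058], "finger_gap": [0, 0, 0, 0]}' | grep -E "pos|ft"
```

```text
position: [0.548, 0.0083, 0.1028]
ft_force: [-6.7, -3.7, 18.8]
position: [0.5581, 0.0064, 0.1027]
ft_force: [-1.5, -4.5, 14.1]
```

```bash

python3 jog.py '{"drx": [0, 0, 0, 0], "dry": [0, 0, 0, 0], "drz": [0, 0, 0, 0], "sx": [-0.002, -0.0041, -0.0061, -0.0082], "sy": [0, 0, 0, 0], "sz": [0.0014, 0.0029, 0.0043, 0.0058], "finger_gap": [0, 0, 0, 0]}' | grep -E "pos|ft"
python3 jog.py '{"drx": [0, 0, 0, 0], "dry": [0, 0, 0, 0], "drz": [0, 0, 0, 0], "sx": [-0.002, -0.0041, -0.0061, -0.0082], "sy": [0, 0, 0, 0], "sz": [0.0014, 0.0029, 0.0043, 0.0058], "finger_gap": [0, 0, 0, 0]}' | grep -E "pos|ft"
python3 jog.py '{"drx": [0, 0, 0, 0], "dry": [0, 0, 0, 0], "drz": [0, 0, 0, 0], "sx": [-0.002, -0.0041, -0.0061, -0.0082], "sy": [0, 0, 0, 0], "sz": [0.0014, 0.0029, 0.0043, 0.0058], "finger_gap": [0, 0, 0, 0]}' | grep -E "pos|ft"
```

```text
position: [0.568, 0.0046, 0.1028]
ft_force: [-1.8, -4.3, 15.1]
position: [0.5778, 0.003, 0.1028]
ft_force: [-4.1, -3.1, 16.9]
position: [0.5878, 0.0011, 0.1027]
ft_force: [-1.4, -4.4, 15.2]
```

```bash

python3 jog.py '{"drx": [0, 0, 0, 0], "dry": [0, 0, 0, 0], "drz": [0, 0, 0, 0], "sx": [-0.002, -0.0041, -0.0061, -0.0082], "sy": [0, 0, 0, 0], "sz": [0.0014, 0.0029, 0.0043, 0.0058], "finger_gap": [0, 0, 0, 0]}' | grep -E "pos|ft"
python3 jog.py '{"drx": [0, 0, 0, 0], "dry": [0, 0, 0, 0], "drz": [0, 0, 0, 0], "sx": [-0.002, -0.0041, -0.0061, -0.0082], "sy": [0, 0, 0, 0], "sz": [0.0014, 0.0029, 0.0043, 0.0058], "finger_gap": [0, 0, 0, 0]}' | grep -E "pos|ft"
python3 jog.py '{"drx": [0, 0, 0, 0], "dry": [0, 0, 0, 0], "drz": [0, 0, 0, 0], "sx": [-0.002, -0.0041, -0.0061, -0.0082], "sy": [0, 0, 0, 0], "sz": [0.0014, 0.0029, 0.0043, 0.0058], "finger_gap": [0, 0, 0, 0]}' | grep -E "pos|ft"
python3 jog.py '{"drx": [0, 0, 0, 0], "dry": [0, 0, 0, 0], "drz": [0, 0, 0, 0], "sx": [-0.002, -0.0033, -0.0033, -0.0033], "sy": [0, 0, 0, 0], "sz": [0.0014, 0.0023, 0.0023, 0.0023], "finger_gap": [0, 0, 0, 0]}' | grep -E "clock|pos|ft"
```

```text
position: [0.5978, -0.0006, 0.1028]
ft_force: [-1.3, -4.1, 13.4]
position: [0.6076, -0.0023, 0.1028]
ft_force: [-2.5, -3.9, 14.7]
position: [0.6176, -0.0042, 0.1028]
ft_force: [-0.9, -5.1, 13.6]
clock: 31.0
position: [0.6215, -0.0049, 0.1028]
ft_force: [0.4, -4.4, 13.3]
```

```bash

python3 jog.py '{"drx": [0, 0, 0, 0, 0, 0, 0, 0, 0, 0], "dry": [0, 0, 0, 0, 0, 0, 0, 0, 0, 0], "drz": [0, 0, 0, 0, 0, 0, 0, 0, 0, 0], "sx": [-0.0029, -0.0058, 0.011, 0.027, 0.043, 0.047, 0.053, 0.041, 0.041, 0.041], "sy": [0, 0, 0, 0, 0, 0, 0, 0, 0, 0], "sz": [-0.0041, -0.0082, -0.02, -0.031, -0.043, -0.071, -0.099, -0.115, -0.115, -0.115], "finger_gap": [0, 0, 0, 0, 0, 0, 0, 0, 0, 0]}' 
python3 - <<'E'
from h import *
T=pose();G=np.load("Tgrip.npy");L=np.load("Tlift.npy");print(T);print(rel(T,G[:3,:3],L[:3,3]))
o=manip.get_obs();print(o["joint_pos"])
w=manip.camera("wrist");cv2.imwrite("pics/w8.png",w);v=cv2.cvtColor(w,cv2.COLOR_BGR2HSV)[215:290,[285,295,305,335,345,355],2].astype(int)
print([int(215+np.argmax(v[:,i]<50)) for i in range(6)])
E
```

```text
clock: 32.25
position: [0.5203, 0.0125, 0.1692]
ee_rot: [0.082, 0.95, -0.025, 0.3]
ft_force: [-0.6, 0.6, -4.2]
grip_width: 0.175
grasp_force: 108.2
[[-0.8065  0.1713  0.5659  0.5203]
 [ 0.1415  0.9852 -0.0967  0.0125]
 [-0.5741  0.0021 -0.8188  0.1692]
 [ 0.      0.      0.      1.    ]]
(array([-0.516,  0.   , -0.742]), array([ 0.0918,  0.3138, -0.0935]))
[-0.4459 -0.2347  0.152   2.3236  0.5712  0.56    0.6963]
[243, 243, 243, 243, 243, 243]
```

The wheel is at the same place in the hand as at pickup (v 243), so there was no slip. Returning to above the stand.

```bash

python3 jog.py '{"drx": [-0.05, -0.1, -0.15, -0.21, -0.26, -0.31, -0.36, -0.41, -0.46, -0.516, -0.516, -0.516, -0.516], "dry": [0, 0, 0, 0, 0, 0, 0, 0, 0, 0, 0, 0, 0], "drz": [-0.07, -0.15, -0.22, -0.3, -0.37, -0.45, -0.52, -0.59, -0.67, -0.742, -0.742, -0.742, -0.742], "sx": [0, 0, 0.01, 0.025, 0.04, 0.055, 0.065, 0.075, 0.083, 0.092, 0.092, 0.092, 0.092], "sy": [0.03, 0.06, 0.095, 0.126, 0.16, 0.19, 0.22, 0.25, 0.28, 0.314, 0.314, 0.314, 0.314], "sz": [-0.03, -0.05, -0.06, -0.07, -0.08, -0.085, -0.09, -0.093, -0.0935, -0.0935, -0.0935, -0.0935, -0.0935], "finger_gap": [0, 0, 0, 0, 0, 0, 0, 0, 0, 0, 0, 0, 0]}' | grep -E "clock|grip"
python3 - <<'E'
from h import *
T=pose();G=np.load("Tgrip.npy");print(T);print(rel(T,G[:3,:3],G[:3,3]),rel(T,G[:3,:3],G[:3,3]+[0,0,.012]))
E
```

```text
clock: 33.92
grip_width: 0.171
[[-0.6086 -0.6671  0.4297  0.4476]
 [-0.547   0.745   0.3818  0.3431]
 [-0.5748 -0.0026 -0.8183  0.1945]
 [ 0.      0.      0.      1.    ]]
(array([-0.002,  0.001, -0.001]), array([0.0733, 0.001 , 0.1053])) (array([-0.002,  0.001, -0.001]), array([0.0664, 0.001 , 0.0955]))
```

```bash

python3 jog.py '{"drx": [0, 0, 0, 0, 0, 0, 0], "dry": [0, 0, 0, 0, 0, 0, 0], "drz": [0, 0, 0, 0, 0, 0, 0], "sx": [0.015, 0.03, 0.045, 0.06, 0.066, 0.066, 0.066], "sy": [0.001, 0.001, 0.001, 0.001, 0.001, 0.001, 0.001], "sz": [0.02, 0.043, 0.065, 0.086, 0.0955, 0.0955, 0.0955], "finger_gap": [0, 0, 0, 0, 0, 0, 0]}' | grep -E "pos|ft"
python3 jog.py '{"drx": [0, 0, 0, 0, 0], "dry": [0, 0, 0, 0, 0], "drz": [0, 0, 0, 0, 0], "sx": [0.0025, 0.005, 0.0067, 0.0067, 0.0067], "sy": [0, 0, 0, 0, 0], "sz": [0.0035, 0.007, 0.0095, 0.0095, 0.0095], "finger_gap": [0, 0, 0, 0, 0]}' | grep -E "pos|ft"
```

```text
position: [0.4484, 0.3456, 0.08]
ft_force: [0.3, 0.5, -2.6]
position: [0.4476, 0.3449, 0.0669]
ft_force: [-2.1, -2.2, -0.5]
```

```bash

python3 jog.py '{"drx": [0, 0, 0, 0], "dry": [0, 0, 0, 0], "drz": [0, 0, 0, 0], "sx": [0.0006, 0.0006, 0.0006, 0.0006], "sy": [-0.0003, -0.0003, -0.0003, -0.0003], "sz": [0.0008, 0.0008, 0.0008, 0.0008], "finger_gap": [0, 0, 0, 0]}' | grep -E "pos|ft"
python3 jog.py '{"drx": [0, 0, 0, 0, 0, 0, 0, 0], "dry": [0, 0, 0, 0, 0, 0, 0, 0], "drz": [0, 0, 0, 0, 0, 0, 0, 0], "sx": [0, 0, 0, 0, 0, 0, 0, 0], "sy": [0, 0, 0, 0, 0, 0, 0, 0], "sz": [0, 0, 0, 0, 0, 0, 0, 0], "finger_gap": [0.3, 0.4, 0.6, 1, 1, 1, 1, 1]}' 
python3 jog.py '{"drx": [0, 0, 0, 0, 0, 0, 0, 0], "dry": [0, 0, 0, 0, 0, 0, 0, 0], "drz": [0, 0, 0, 0, 0, 0, 0, 0], "sx": [0, 0, 0, 0, -0.002, -0.002, -0.002, -0.002], "sy": [0, 0, 0, 0, 0, 0, 0, 0], "sz": [-0.02, -0.05, -0.09, -0.13, -0.151, -0.151, -0.151, -0.151], "finger_gap": [1, 1, 1, 1, 1, 1, 1, 1]}' 
python3 - <<'E'
from h import *
T=pose();T4=np.load("T4.npy");print(T-T4)
a=manip.camera("wrist");cv2.imwrite("pics/w9.png",a)
def f(n):
    im=cv2.imread(n);h=cv2.cvtColor(im,cv2.COLOR_BGR2HSV);m=np.zeros(im.shape[:2],np.uint8);m[205:270,295:345]=cv2.inRange(h[205:270,295:345],(3,120,30),(18,255,255))
    c=max(cv2.findContours(m,0,2)[0],key=cv2.contourArea);return cv2.boundingRect(c),cv2.contourArea(c)
print(f("pics/w4.png"),f("pics/w9.png"))
b0=cv2.imread("pics/w4.png")[145:262,262:382].astype(float);b1=a[145:262,262:382].astype(float)
print(cv2.phaseCorrelate(b0.mean(2),b1.mean(2)))
s=manip.camera("scene");cv2.imwrite("pics/s9.png",s);s0=cv2.imread("pics/scene0.png")
for n,(x,y,w,h) in dict(stand=(255,365,80,85),tape=(150,360,70,65),pill=(305,270,30,42),stamp=(272,264,24,38)).items():
    d=cv2.absdiff(s[y:y+h,x:x+w],s0[y:y+h,x:x+w]).max(2);print(n,d.mean().round(1),(d>40).sum())
s3=cv2.imread("pics/s3.png");d=cv2.absdiff(s[105:180,350:410],s3[105:180,350:410]).max(2);print("bottle",d.mean().round(1))
E
```

```text
position: [0.4477, 0.3448, 0.0663]
ft_force: [-9.0, -7.5, 8.2]
clock: 36.92
position: [0.448, 0.3449, 0.0662]
ee_rot: [-0.341, 0.89, 0.107, 0.282]
ft_force: [0.3, -0.3, -0.1]
grip_width: 1.001
grasp_force: 0.0
clock: 37.92
position: [0.3842, 0.288, 0.1895]
ee_rot: [-0.342, 0.89, 0.106, 0.281]
ft_force: [-0.0, -0.1, -0.3]
grip_width: 1.002
grasp_force: 0.0
[[ 0.001  -0.001  -0.0002 -0.0004]
 [-0.0018 -0.0009 -0.0008  0.0011]
 [ 0.0007 -0.0015 -0.0005 -0.0018]
 [ 0.      0.      0.      0.    ]]
((309, 210, 24, 49), 942.0) ((309, 211, 25, 49), 933.0)
((-0.27478500359564606, 1.155201608175659), 0.9766544868576341)
stand 6.6 121
tape 3.6 0
pill 3.6 0
stamp 3.9 0
bottle 4.3
```

The roller sits as it did at the start, the bystanders haven't moved, and the wheel reached flush level over every strip. Handing in.

```bash
python3 -c "
from workcell import manip
print(manip.hand_in())"
```

```text
the job is handed in; nothing more can be done
None
```

The job is handed in at about 38 s: by my measurements the bottle stands upright on the coaster, all four strips are rolled flush at about 15–22 N and the roller is back in its stand; the hand-in returned no verdict, and I viewed 11 pictures, one over the limit of 10.

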